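# Unload the angle rotor and present the sample tube

### The job

The spin is over and two 50 ml tubes still lean in the bench-standing angle rotor. First draw out the balance tube (orange cap) and stand it fully home in one of the two free wide holes of the blue rack, letting go of it; then draw the sample tube (pink cap) out of its bore, turn it upright and hold it up for inspection with its tip at least 20 cm above the bench. Never tip the sample flatter than it lay in the rotor, leave the other tubes and bottles alone, and finish still holding the sample upright and still in the gripper.

Things in the scene. Friction and masses are not known exactly. Their poses are not given: they have to be found in the camera images.
- sample_middle (a point): The sample: capped 50 ml tube with PINK cap, 105 mm long, about 50 g; body 22 mm across, tapering to a point at the bottom; cap 28 mm across over the top 15 mm. Point on the axis half-way along (52.5 mm from each end); z runs along the tube towards the cap. It starts in the rotor, leaning about 42 degrees from vertical, cap towards the rotor's centre line.
- balance_middle (a point): The balance tube: the same kind of tube with an ORANGE cap, in the opposite bore of the rotor. Point and axes as for the sample.
- rotor: Dark grey angle rotor, 240 mm across, on a fixed grey stand; origin on its centre line, 24 mm above the bench; x points to the sample's bore. Six bores, 25 mm wide, 64 mm deep, lean 40 degrees, mouths inward; a seated tube's tip is 100 mm from the centre line, 48 mm above the bench. Rim 114 mm, black centre knob (34 mm) 101 mm above the bench. It turns with friction (0.15 N m) and stays put.
- rack: Blue tube rack, fixed, left of the rotor, 104 x 172 mm, 56 mm high; origin under its centre, x across the rows, y along them. Wide holes (24 mm) at x = -27 mm, y = +58, 0, -58 mm; narrow holes (18 mm, for 15 ml tubes) at x = +30 mm, same y. Tubes stand on its floor plate, 4 mm above the bench: a seated 50 ml tube's middle is 56.5 mm, its cap's top 109 mm above the bench.
- wide_hole_a (a point): centre of the mouth of the free wide hole nearest the robot (rack y = +58 mm), in the rack's top face 56 mm above the bench; free depth below it 52 mm
- wide_hole_b (a point): centre of the mouth of the middle wide hole (rack y = 0), also free, same height and depth
- rack_tube_orange: another orange-capped 50 ml tube that already stands in the third, farthest wide hole (rack y = -58 mm), to be left alone; origin at its tip, z up
- rack_tube_small_0: 15 ml tube with pink contents and orange cap (22 mm), 123 mm long, standing in the narrow hole at rack y = +58 mm, to be left alone; origin at its tip
- rack_tube_small_2: clear 15 ml tube with orange cap (22 mm), 123 mm long, standing in the narrow hole at rack y = -58 mm, to be left alone; origin at its tip
- red_cap_bottle: small white reagent bottle with red cap, 42 mm in diameter, 68 mm high, on the bench right of the rotor, to be left alone; origin under its base
- glass_bottle: 100 ml glass bottle with orange cap, 56 mm in diameter, 99 mm high, on the bench behind the rotor, to be left alone; origin under its base
- column_right: Tall grey service column standing on the bench right behind the work, fixed, part of the room: a square post of about 150 mm turned half a right angle, an edge towards the robot, far taller than the arm's work; keep clear of it. Origin at its foot, at the centre.

How it is judged:
On the way, in this order (a step that is already met when the one before it is completed fails the run):
1. the balance tube stands fully home in a free wide hole of the rack, released, while the sample is still in its bore ((horizontal distance between balance_middle and wide_hole_a below 0.005 m or horizontal distance between balance_middle and wide_hole_b below 0.005 m) and height (world z) of balance_middle below 0.06 m and angle between balance_middle's own z axis and vertical below 0.12 rad and contact force between balance_tube and the fingers below 0.05 N and distance between sample_middle and rotor below 0.11 m), for 0.2 s.
2. the sample is drawn clear of the rotor, held in the gripper (height (world z) of sample_middle above 0.17 m and contact force between sample_tube and rotor below 0.05 N and contact force between sample_tube and the fingers above 0.5 N), for 0.1 s.
At the end, for the whole second after the job is handed in: Sample gripped, still, upright within 8.5 degrees, its middle over 245 mm above the bench (tip about 192 mm), touching neither rotor nor rack; balance tube released and at rest in a free wide hole, within 5 mm of its centre, upright within 7 degrees and within 3.5 mm of the floor plate (angle between sample_middle's own z axis and vertical below 0.15 rad and height (world z) of sample_middle above 0.245 m and contact force between sample_tube and the fingers above 0.5 N and linear speed of sample_tube below 0.03 m/s and contact force between sample_tube and rotor below 0.05 N and contact force between sample_tube and rack below 0.05 N and (horizontal distance between balance_middle and wide_hole_a below 0.005 m or horizontal distance between balance_middle and wide_hole_b below 0.005 m) and height (world z) of balance_middle below 0.06 m and angle between balance_middle's own z axis and vertical below 0.12 rad and contact force between balance_tube and the fingers below 0.05 N and linear speed of balance_tube below 0.02 m/s); the arm keeps its last pose, push and grip.
It fails at once if the sample is tipped flatter than it lay in the rotor (more than 55 degrees from upright) (angle between sample_middle's own z axis and vertical above 0.96 rad).
It fails at once if another tube in the rack is shifted by more than 15 mm (distance of any of rack_tube_orange, rack_tube_small_0, rack_tube_small_2 from where it was at the start of the episode above 0.015 m).
It fails at once if a bottle is shifted by more than 15 mm or knocked over (distance of any of red_cap_bottle, glass_bottle from where it was at the start of the episode above 0.015 m or angle between any of red_cap_bottle, glass_bottle's own z axis and vertical above 0.3 rad).
It also fails if it takes over 54 s, if anything falls off the work surface, if the arm or the gripper's body presses on something with over 40 N, if the wrist force passes 120 N, or if a joint passes its speed limit or range.

### The arm

A 6-joint arm with a two-finger parallel gripper is mounted at the origin on a cart in front of the work surface, level with it; the furniture and walls round the work are solid. World frame = base frame: x ahead of the robot, y to its left, z up, the work surface at z = 0. Lengths are in m, angles in rad, forces in N, time in s.
With the tool pointing down it reaches from about 0.3 to 0.775 m from the base axis. Payload 14.6 kg.
Tool frame: the origin (TCP) lies at the very end of the fingers, on their centre line; the grasp point (between the pads) lies 19 mm behind it (ctrl.hold_point_z is the distance from the TCP to the grasp point, in m); x points along the fingers, y is the direction in which the jaws open and shut, and the axes are right-handed (so a half turn about x gives the same grasp; the last joint's range is limited). The gripper opens to 94 mm and grips with 3 to 60 N. Pads are 16 mm wide; open, the fingers measure 119 mm over their backs; the gripper's body (75 mm by 177 mm) begins 78 mm behind the grasp point.
Start: joints at [1.059, 0.3, 1.521, -0, 1.321, -0.067], TCP at [0.237, 0.496, 0.205] pointing down, gripper open.
Joint ranges: [-3.03, 3.03], [-0.79, 2.21], [0.23, 2.52], [-1.04, 4.18], [0, 3.07], [-2.55, 2.55]. Speed limits (rad/s): [2.22, 2.22, 2.57, 3.14, 3.14, 3.14].

### API

Orientations are given as [roll, pitch, yaw] about the fixed x, y, z axes, in that order (R = Rz(yaw) Ry(pitch) Rx(roll)).
In Python, from station import get_obs, camera, ticket, ctrl gives the robot as it stands.
- The arm moves only by the tool step_arm, never from a script. Its argument "motion" is a list that holds one entry, the list of rows, each a list of 6 numbers: the shift along the tool's x, y, z in m, then the turn, a rotation vector about the tool's x, y, z in degrees. A call has 1 to 12 rows; each row shifts and turns the commanded pose from where the row before left it, along the tool's axes as they then stand; what a row does not reach is not made up. A row lasts 1/8 s, in which the tool goes at most 62.5 mm and 10.7 degrees, less where a joint would pass 70% of its speed; a pose out of reach is approached as far as the arm can. A call is refused whole if a number of a shift passes 0.0625 or a number of a turn 10.7, either way. A call with a gripper value outside its range is refused whole. "fingers" is the finger opening in m, from 0 to 0.094, set as the call begins (left out, the last holds). The fingers move at their own pace and stop on an object; "squeeze" is the grip in N (left out, the last holds). Time passes only in rows, so rows that do not move let the fingers close. It gives the time, the measured TCP pose, the force and the opening at its end, in the units of the state.
- get_obs(): the state, without advancing time (a new reading comes with each control period).
- camera(name): name is "side" or "top"; returns a dict with "pixels" (384x512x3 uint8, red, green, blue), "fx", "fy", "cx", "cy" (pixels), "extrinsics" (4x4, takes a point from world to camera coordinates). Camera axes: x right, y up, looking along -z (the intrinsics and any distortion apply to the point x, -y, -z); pixel columns grow to the right and rows downward; lengths in m; the calibration is good to about 2 mm. A picture is of the moment at which its call begins. There is no depth.
- ticket.hand_in(): hands the job in, once; it reports no verdict.
The state is a dict: "time_s": time; "qpos": joint angles; "joint_vel": joint speeds; "tau": joint torques, N m; "ee_pos": TCP position; "eef_rot": TCP orientation; "force": force on the tool from outside, world axes, zero at the start; "moment": the same for the moment, N m; "grip_width": finger opening in m.
Only numpy, scipy, OpenCV 4.12 (cv2) and the standard library are available. Lean on these libraries where they do the work, as an engineer would, in place of code of your own. Each camera call takes 0.05 s, during which the arm holds its last target.

## Working session

There is one attempt and no reset: what is moved stays moved. The work goes in short steps, Python scripts to look and compute and a tool call to move; the robot and the scene stay as the last step left them, time stands still between calls to the robot, and variables do not carry over. Pictures are saved under pics/ and viewed, and the job is handed in when it is done.

Besides the shell and the picture viewer there is one more tool, called after "Request:" as name(argument=value, ...) on one line, values as JSON. step_arm: Moves the arm, as the interface text tells. Its arguments: {"type":"object","properties":{"motion":{"type":"array","items":{"type":"array","items":{"type":"array","items":{"type":"number"}}}},"fingers":{"type":"number"},"squeeze":{"type":"number"}},"required":["motion"]}

```bash
ls; mkdir -p pics
python3 - <<'E'
from station import get_obs,camera,ctrl
import cv2,numpy as np
print(get_obs()); print([a for a in dir(ctrl) if a[0]!='_'], ctrl.hold_point_z)
for n in("side","top"):
    c=camera(n); cv2.imwrite(f"pics/{n}0.png",cv2.resize(c["pixels"][:,:,::-1],None,fx=1.5,fy=1.5,interpolation=cv2.INTER_CUBIC))
    cv2.imwrite(f"pics/{n}0_raw.png",c["pixels"][:,:,::-1])
    print(n,{k:v for k,v in c.items() if k!="pixels"})
E
```

```text
pics
{'time_s': 0.0, 'qpos': array([ 1.05943923e+00,  3.00447577e-01,  1.52160366e+00, -1.85963746e-05,
        1.32072013e+00, -6.66079304e-02]), 'joint_vel': array([ 0.00108981,  0.00146313,  0.00210883,  0.00023478, -0.00117231,
       -0.00030993]), 'tau': array([ 1.44256461e-03, -5.31813705e+01, -3.52733195e+01,  7.09385751e-02,
        2.44765927e-02, -6.71930684e-05]), 'ee_pos': array([0.23650193, 0.49624698, 0.20488969]), 'eef_rot': array([-1.62212392,  1.56961748, -2.06686847]), 'force': array([ 0.52742993, -0.43284063, -0.51359493]), 'moment': array([ 0.00255906, -0.06250387, -0.00461196]), 'grip_width': 0.09382997376879602}
['MotionError', 'hold_point_z'] 0.0188
side {'fx': 376.02059434455884, 'fy': 376.02059434455884, 'cx': 258.6081036279069, 'cy': 187.50360941091483, 'extrinsics': array([[-0.9999658 , -0.00785257, -0.00259504,  0.5873796 ],
       [ 0.00156765, -0.48806507,  0.87280584,  0.06489444],
       [-0.00812032,  0.87277192,  0.48806069, -1.32782632],
       [ 0.        ,  0.        ,  0.        ,  1.        ]])}
top {'fx': 400.7583825188942, 'fy': 400.7583825188942, 'cx': 258.44808392734694, 'cy': 190.69833573187438, 'extrinsics': array([[-0.01588875, -0.99967387,  0.01999271,  0.23362534],
       [ 0.98241153, -0.01188754,  0.18634985, -0.57190783],
       [-0.18605141,  0.02260193,  0.98228001, -0.8868216 ],
       [ 0.        ,  0.        ,  0.        ,  1.        ]])}
```

View pics/side0.png

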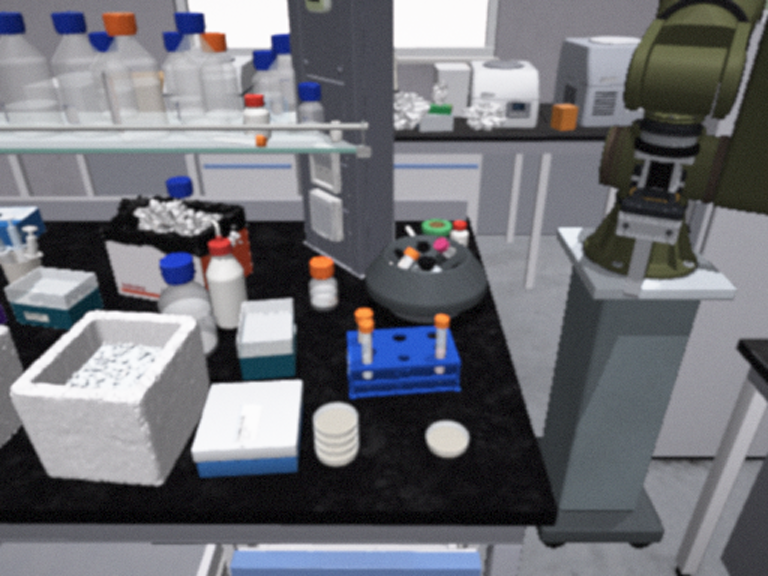

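View pics/top0.png

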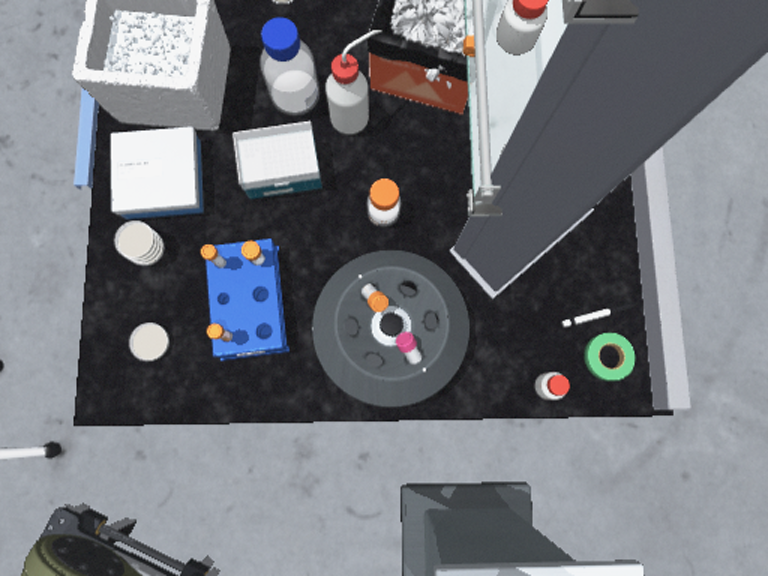

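Run:
```python
import cv2
a=cv2.imread("pics/top0_raw.png")
cv2.imwrite("pics/t_rot.png",cv2.resize(a[160:275,200:320],None,fx=5,fy=5,interpolation=cv2.INTER_CUBIC))
cv2.imwrite("pics/t_rack.png",cv2.resize(a[150:245,125:205],None,fx=6,fy=6,interpolation=cv2.INTER_CUBIC))
a=cv2.imread("pics/side0_raw.png")
cv2.imwrite("pics/s_rot.png",cv2.resize(a[140:270,220:335],None,fx=4.5,fy=4.5,interpolation=cv2.INTER_CUBIC))
```

```text
(no output)
```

View pics/t_rot.png

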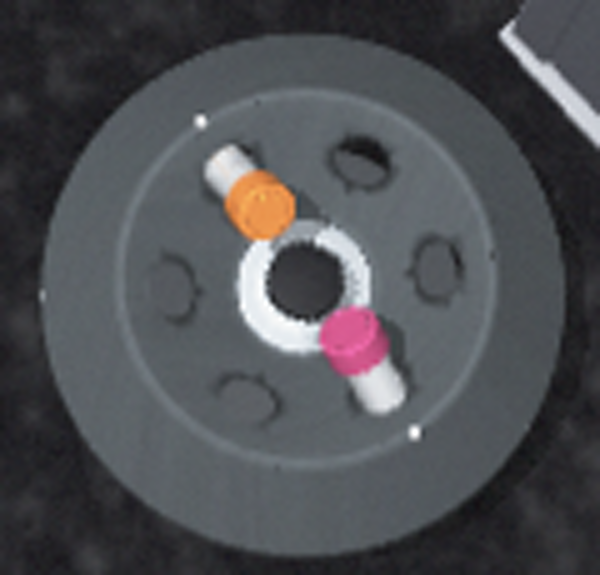

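View pics/t_rack.png

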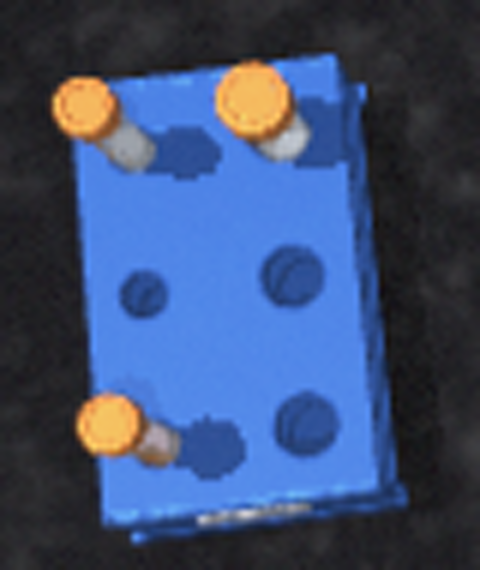

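View pics/s_rot.png

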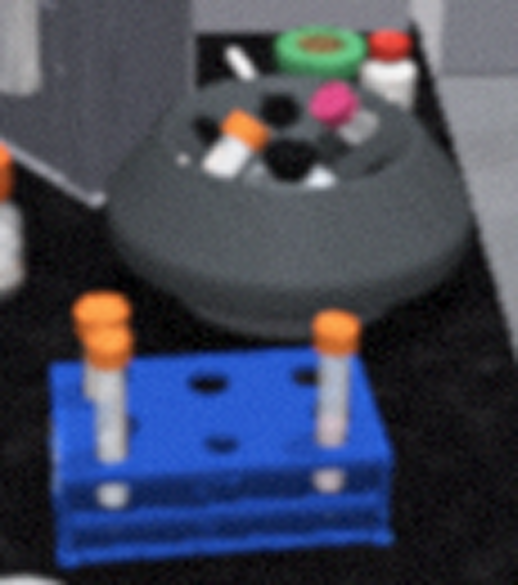

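```bash
cat > h.py <<'E'
import numpy as np,cv2
from scipy.optimize import least_squares
CAM={"side":(376.0206,258.6081,187.5036,np.array([[-0.9999658 , -0.00785257, -0.00259504,  0.5873796 ],
       [ 0.00156765, -0.48806507,  0.87280584,  0.06489444],
       [-0.00812032,  0.87277192,  0.48806069, -1.32782632]])),
"top":(400.75838,258.44808,190.69834,np.array([[-0.01588875, -0.99967387,  0.01999271,  0.23362534],
       [ 0.98241153, -0.01188754,  0.18634985, -0.57190783],
       [-0.18605141,  0.02260193,  0.98228001, -0.8868216 ]]))}
def proj(n,P):
    f,cx,cy,E=CAM[n]; P=np.atleast_2d(P); c=P@E[:,:3].T+E[:,3]
    return np.c_[cx+f*c[:,0]/-c[:,2], cy-f*c[:,1]/-c[:,2]]
def back(n,uv,z):
    f,cx,cy,E=CAM[n]; R,t=E[:,:3],E[:,3]; o=-R.T@t
    d=R.T@np.array([(uv[0]-cx)/f,-(uv[1]-cy)/f,-1]); return o+d*(z-o[2])/d[2]
E
python3 - <<'E'
from h import *
for n in CAM: print(n, -CAM[n][3][:,:3].T@CAM[n][3][:,3])
T=lambda u,v:((u+.5)/5-.5+200,(v+.5)/5-.5+160)
S=lambda u,v:((u+.5)/4.5-.5+220,(v+.5)/4.5-.5+140)
K=lambda u,v:((u+.5)/6-.5+125,(v+.5)/6-.5+150)
print("knob",back("top",T(307,280),.101),back("side",S(292,158),.101))
print("or cap",back("top",T(265,209),.122),"pk",back("top",T(350,345),.122))
print("marks",back("top",T(200,121),.11),back("top",T(415,432),.11))
print("or mid tube",back("top",T(230,168),.105),back("top",T(383,395),.1))
print("outer",[back("top",T(*p),.06)[:2].round(3) for p in((42,290),(565,290),(305,34),(300,556))])
for p in((293,276),(307,424)): print("wide",back("top",K(*p),.056))
for p in((255,95),): print("cap far",back("top",K(*p),.109))
for p in((144,293),): print("nar",back("top",K(*p),.056))
for p in((75,145),(337,55),(380,490),(103,525)): print("corner",back("top",K(*p),.056))
S4=S
for p in((208,383),(305,377)): print("side wide",back("side",S(*p),.056))
E
```

```text
side [0.57647541 1.19517468 0.59294386]
top [0.40056645 0.24679445 0.97301126]
knob [0.51017361 0.22202323 0.101     ] [0.51137764 0.24051025 0.101     ]
or cap [0.53848771 0.24016187 0.122     ] pk [0.47950487 0.20481593 0.122     ]
marks [0.57995524 0.26811332 0.11      ] [0.44302176 0.17718418 0.11      ]
or mid tube [0.55971317 0.25519266 0.105     ] [0.45964673 0.1898539  0.1       ]
outer [array([0.512, 0.342]), array([0.509, 0.102]), array([0.631, 0.22 ]), array([0.391, 0.226])]
wide [0.56513215 0.42267669 0.056     ]
wide [0.50773808 0.4160144  0.056     ]
cap far [0.62355007 0.42804735 0.109     ]
nar [0.55919377 0.47960141 0.056     ]
corner [0.61793781 0.50833437 0.056     ]
corner [0.65306728 0.40754259 0.056     ]
corner [0.48220409 0.3878513  0.056     ]
corner [0.47047352 0.49189994 0.056     ]
side wide [0.56596162 0.42446874 0.056     ]
side wide [0.51206043 0.41844735 0.056     ]
```

```bash
cat >> h.py <<'E'
C=np.array([.5108,.2222]);TH=np.radians(33.)
def tube(sign,lean=42,th=None,C=C):
    th=TH if th is None else th
    a=th+(0 if sign>0 else np.pi); d=np.array([np.cos(a),np.sin(a),0])
    tip=np.r_[C,0]+.1*d+[0,0,.048]; ax=-d*np.sin(np.radians(lean))+np.array([0,0,np.cos(np.radians(lean))])
    return tip,ax
def circ(c,ax,r,n=48):
    u=np.cross(ax,[0,0,1.]); 
    u=np.array([1.,0,0]) if np.linalg.norm(u)<1e-6 else u/np.linalg.norm(u)
    v=np.cross(ax,u); t=np.linspace(0,2*np.pi,n)[:,None]; return c+r*(np.cos(t)*u+np.sin(t)*v)
def draw(img,n,P,f,o,col):
    p=((proj(n,P)-o+.5)*f-.5); cv2.polylines(img,[np.round(p*8).astype(np.int32)],False,col,1,cv2.LINE_AA,3)
E
cat > ov.py <<'E'
from h import *
for n,(x0,x1,y0,y1) in {"top":(200,320,160,275),"side":(220,335,140,230)}.items():
    f=5; a=cv2.imread(f"pics/{n}0_raw.png")[y0:y1,x0:x1]; im=cv2.resize(a,None,fx=f,fy=f,interpolation=cv2.INTER_CUBIC); o=np.array([x0,y0])
    for s in(1,-1):
        tip,ax=tube(s)
        for q,r in((.105,.014),(.09,.014),(.066,.011)): draw(im,n,circ(tip+q*ax,ax,r),f,o,(0,255,0))
    z=np.array([0,0,1.])
    for zz,r in((.101,.017),(.114,.086),(.06,.12)): draw(im,n,circ(np.r_[C,zz],z,r),f,o,(0,255,255))
    cv2.imwrite(f"pics/ov_{n}.png",im)
E
python3 ov.py
```

```text
(no output)
```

View pics/ov_top.png

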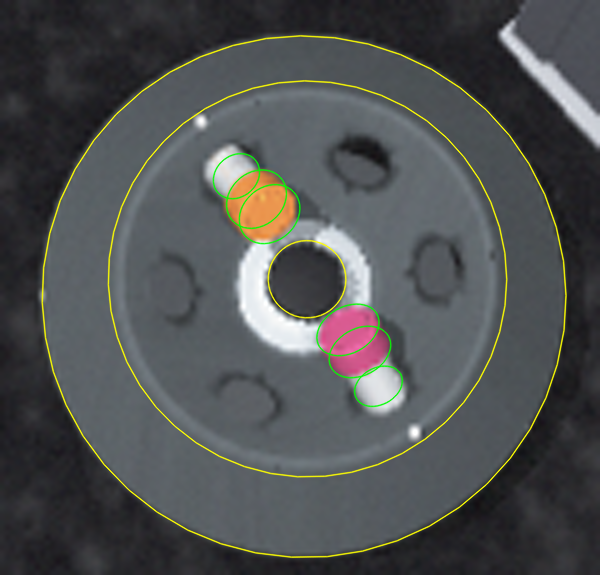

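View pics/ov_side.png

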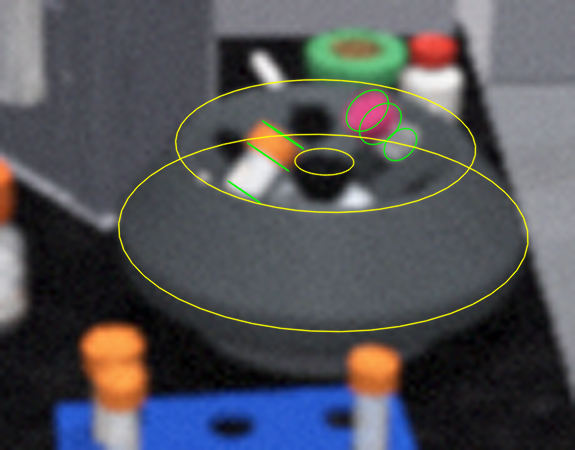

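```bash
cat >> h.py <<'E'
from scipy.spatial.transform import Rotation as Ro
def pose(o): return np.array(o["ee_pos"]),Ro.from_euler("xyz",o["eef_rot"]).as_matrix()
def rows(p,R,p2,R2,n=None):
    W=Ro.from_matrix(R.T@R2).as_rotvec()
    if n is None: n=int(np.ceil(max(np.degrees(np.linalg.norm(W))/10.5,np.linalg.norm(p2-p)/.055,1)))
    r=Ro.from_rotvec(W/n).as_matrix(); M=np.zeros((3,3)); A=np.eye(3)
    for k in range(n): M+=A; A=A@r
    v=np.linalg.solve(M,R.T@(p2-p)); return n,np.r_[v.round(4),np.degrees(W/n).round(2)]
def fr(x,y): x=x/np.linalg.norm(x); y=y-x*(x@y); y/=np.linalg.norm(y); return np.c_[x,y,np.cross(x,y)]
def show(p,R,p2,R2,n=None):
    n,v=rows(p,R,p2,R2,n); print(n,"x",[float(a) for a in v])
E
python3 - <<'E'
from h import *
from station import get_obs
p,R=pose(get_obs()); print(p,R.round(3))
tip,ax=tube(1); j=np.array([-np.sin(TH),np.cos(TH),0])
for s in(1,-1):
    R2=fr(-ax,s*j)
    g=tip+.077*ax; print(g,Ro.from_matrix(R2).as_euler("xyz"))
    show(p,R,g+.08*ax,R2)
    up=g+.08*ax+[0,0,.1]; print(up); show(p,R,up,R2)
E
```

```text
[0.23653067 0.49628975 0.2049472 ] [[-0.001  0.43   0.903]
 [-0.001  0.903 -0.43 ]
 [-1.    -0.001 -0.   ]]
[0.55145619 0.24860244 0.10522215] [0.         0.83775804 0.57595865]
8 x [0.014, -0.0366, 0.0332, -6.97, -4.78, 2.68]
[0.50656177 0.21944766 0.26467374]
8 x [0.0019, -0.035, 0.0372, -6.97, -4.78, 2.68]
[0.55145619 0.24860244 0.10522215] [3.14159265 0.83775804 0.57595865]
12 x [-0.0045, 0.021, 0.0326, 9.59, 2.07, 3.68]
[0.50656177 0.21944766 0.26467374]
12 x [-0.0123, 0.0235, 0.03, 9.59, 2.07, 3.68]
```

Request:
step_arm(motion=[[[0.0019, -0.035, 0.0372, -6.97, -4.78, 2.68], [0.0019, -0.035, 0.0372, -6.97, -4.78, 2.68], [0.0019, -0.035, 0.0372, -6.97, -4.78, 2.68], [0.0019, -0.035, 0.0372, -6.97, -4.78, 2.68], [0.0019, -0.035, 0.0372, -6.97, -4.78, 2.68], [0.0019, -0.035, 0.0372, -6.97, -4.78, 2.68], [0.0019, -0.035, 0.0372, -6.97, -4.78, 2.68], [0.0019, -0.035, 0.0372, -6.97, -4.78, 2.68], [0, 0, 0, 0, 0, 0], [0, 0, 0, 0, 0, 0]]], fingers=0.05)

```text
time_s: 1.35
ee_pos: [0.4694, 0.2398, 0.2468]
eef_rot: [0.083, 0.92, 0.546]
force: [0.8, 0.3, -0.6]
grip_width: 0.0499
```

```bash
cat > pl.py <<'E'
from h import *
from station import get_obs
o=get_obs(); p,R=pose(o); print(o["time_s"],p.round(4),o["qpos"].round(2),o["force"].round(1),o["grip_width"])
tip,ax=tube(1); j=np.array([-np.sin(TH),np.cos(TH),0]); R2=fr(-ax,j)
show(p,R,tip+.157*ax,R2); show(tip+.157*ax,R2,tip+.077*ax,R2)
E
python3 pl.py
```

```text
1.35 [0.4694 0.2398 0.2468] [ 0.34 -0.12  2.01  0.22  0.62 -1.83] [ 0.8  0.3 -0.6] 0.049881183643657165
2 x [0.0387, -0.0195, -0.0162, -3.03, -2.33, 0.65]
2 x [0.04, -0.0, -0.0, 0.0, 0.0, 0.0]
```

Request:
step_arm(motion=[[[0.0193, -0.0098, -0.0081, -1.52, -1.17, 0.33], [0.0193, -0.0098, -0.0081, -1.52, -1.17, 0.33], [0.0193, -0.0098, -0.0081, -1.52, -1.17, 0.33], [0.0193, -0.0098, -0.0081, -1.52, -1.17, 0.33], [0, 0, 0, 0, 0, 0]]])

```text
time_s: 1.98
ee_pos: [0.5074, 0.2201, 0.1641]
eef_rot: [0.002, 0.84, 0.58]
force: [0.5, -0.4, 0.5]
grip_width: 0.0503
```

```bash
python3 pl.py
cat > pic.py <<'E'
import sys; from station import camera; import cv2
tag=sys.argv[1]; cr={"top":(200,320,160,275),"side":(220,335,140,230)}
for n in("top","side"):
    if len(sys.argv)>2: x0,x1,y0,y1=[int(v) for v in sys.argv[2 if n=="top" else 3].split(",")]
    else: x0,x1,y0,y1=cr[n]
    a=camera(n)["pixels"][:,:,::-1]; cv2.imwrite(f"pics/{n}_{tag}_raw.png",a)
    cv2.imwrite(f"pics/{n}_{tag}.png",cv2.resize(a[y0:y1,x0:x1],None,fx=4,fy=4,interpolation=cv2.INTER_CUBIC))
E
python3 pic.py p1 180,340,150,280 200,380,80,220
```

```text
1.975 [0.5074 0.2201 0.1641] [ 0.23  0.05  2.1   0.69  0.37 -2.49] [ 0.5 -0.4  0.5] 0.05030471984231555
1 x [-0.0011, -0.0001, -0.0004, 0.05, -0.1, -0.14]
2 x [0.04, -0.0, -0.0, 0.0, 0.0, 0.0]
```

View pics/side_p1.png

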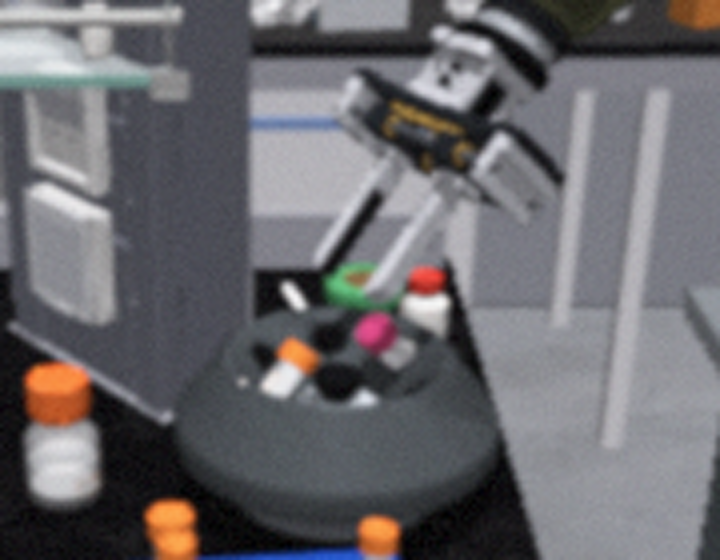

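View pics/top_p1.png

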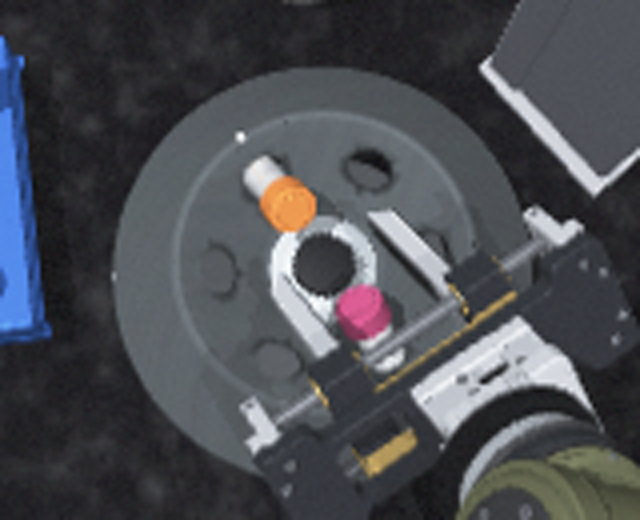

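Request:
step_arm(motion=[[[-0.01, 0, 0, 10.6, 0, 0], [0, 0, 0, 10.6, 0, 0], [0, 0, 0, 10.6, 0, 0], [0, 0, 0, 10.6, 0, 0], [0, 0, 0, 10.6, 0, 0], [0, 0, 0, 10.6, 0, 0], [0, 0, 0, 10.6, 0, 0], [0, 0, 0, 10.6, 0, 0], [0, 0, 0, 10.6, 0, 0]]])

```text
time_s: 3.2
ee_pos: [0.5026, 0.2168, 0.1746]
eef_rot: [1.67, 0.835, 0.578]
force: [-0.9, -0.9, 0.7]
grip_width: 0.0502
```

Request:
step_arm(motion=[[[0, 0, 0, 10.6, 0, 0], [0, 0, 0, 10.6, 0, 0], [0, 0, 0, 10.6, 0, 0], [0, 0, 0, 10.6, 0, 0], [0, 0, 0, 10.6, 0, 0], [0, 0, 0, 10.6, 0, 0], [0, 0, 0, 10.6, 0, 0], [0, 0, 0, 10.4, 0, 0], [0, 0, 0, 0, 0, 0]]])

```text
time_s: 4.32
ee_pos: [0.5027, 0.2167, 0.1744]
eef_rot: [3.139, 0.835, 0.578]
force: [0.6, 0.4, 0.2]
grip_width: 0.0499
```

```bash
sed -i 's/fr(-ax,j)/fr(-ax,-j)/' pl.py; python3 pl.py
```

```text
4.325 [0.5027 0.2167 0.1744] [0.22 0.02 2.1  0.66 0.39 0.68] [0.6 0.4 0.2] 0.04994723472796298
1 x [0.0104, -0.0002, 0.003, 0.22, -0.16, 0.07]
2 x [0.04, 0.0, 0.0, 0.0, 0.0, 0.0]
```

Request:
step_arm(motion=[[[0.0104, 0, 0.003, 0.22, -0.16, 0], [0.02, 0, 0, 0, 0, 0], [0.02, 0, 0, 0, 0, 0], [0.02, 0, 0, 0, 0, 0], [0.02, 0, 0, 0, 0, 0], [0, 0, 0, 0, 0, 0]]])

```text
time_s: 5.08
ee_pos: [0.5514, 0.2481, 0.1024]
eef_rot: [-3.14, 0.841, 0.579]
force: [-0.2, -0.0, 0.8]
grip_width: 0.05
```

```bash
python3 pl.py;python3 pic.py p2 180,340,150,280 200,380,80,220
```

```text
5.075 [0.5514 0.2481 0.1024] [0.27 0.28 2.01 0.95 0.25 0.4 ] [-0.2 -0.   0.8] 0.05000458258461379
2 x [-0.0409, -0.0002, -0.001, 0.02, 0.1, 0.05]
2 x [0.04, 0.0, 0.0, 0.0, 0.0, 0.0]
```

View pics/side_p2.png

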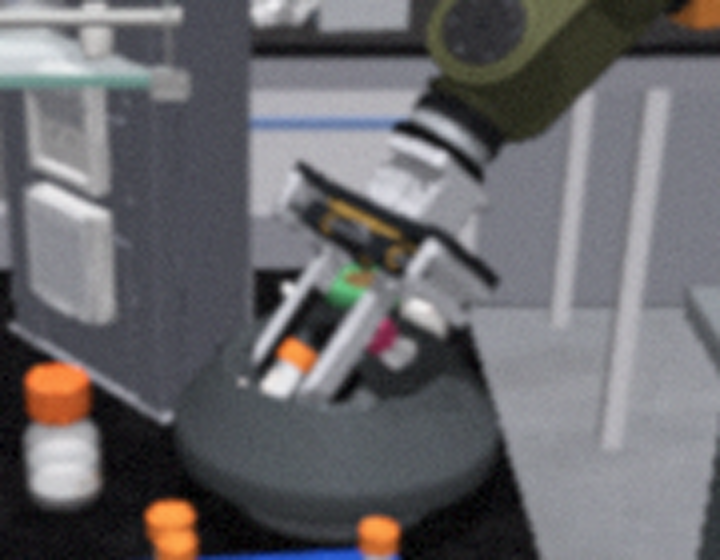

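View pics/top_p2.png

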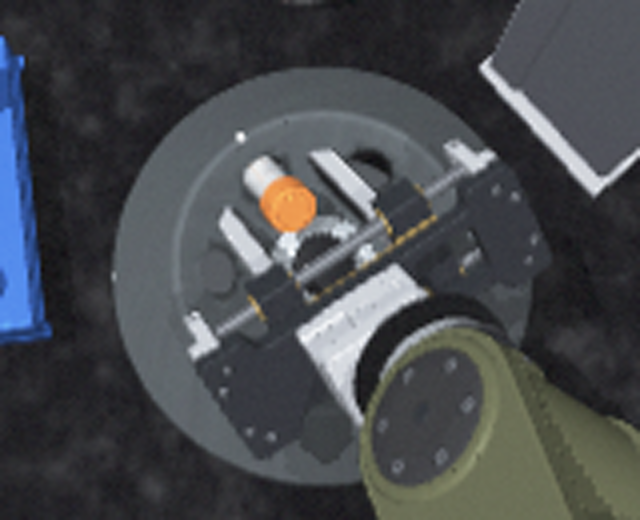

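Request:
step_arm(motion=[[[0, 0, 0, 0, 0, 0], [0, 0, 0, 0, 0, 0], [0, 0, 0, 0, 0, 0], [0, 0, 0, 0, 0, 0]]], fingers=0, squeeze=25)

```text
time_s: 5.68
ee_pos: [0.5518, 0.2477, 0.1043]
eef_rot: [-3.14, 0.838, 0.577]
force: [-0.2, -1.1, 1.2]
grip_width: 0.0262
```

```bash
python3 pl.py;python3 pic.py p3 180,340,150,280 200,380,80,220
```

```text
5.675 [0.5518 0.2477 0.1043] [0.27 0.27 2.01 0.95 0.25 0.4 ] [-0.2 -1.1  1.2] 0.026166895552614124
2 x [-0.0403, -0.0005, -0.0004, -0.03, 0.02, 0.02]
2 x [0.04, 0.0, 0.0, 0.0, 0.0, 0.0]
```

View pics/top_p3.png

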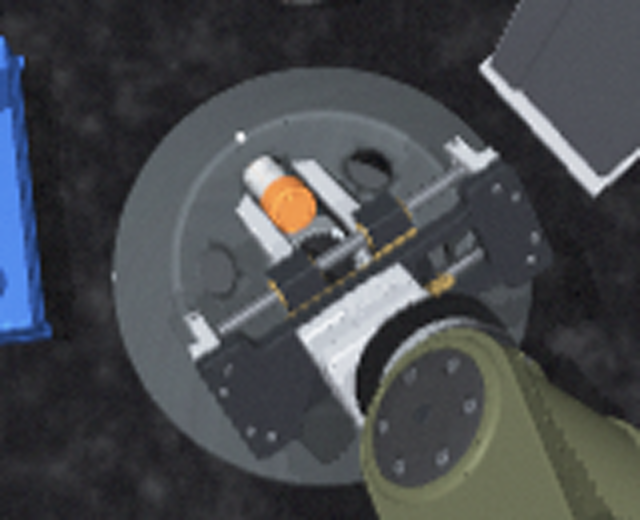

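Request:
step_arm(motion=[[[-0.01, 0, -0.0003, 0, 0, 0], [-0.015, 0, -0.0005, 0, 0, 0], [-0.015, 0, -0.0005, 0, 0, 0], [-0.015, 0, -0.0005, 0, 0, 0], [-0.015, 0, -0.0005, 0, 0, 0], [-0.015, 0, -0.0005, 0, 0, 0], [-0.015, 0, 0, 0, 0, 0], [0, 0, 0, 0, 0, 0]]])

```text
time_s: 6.78
ee_pos: [0.4974, 0.2124, 0.1809]
eef_rot: [-3.14, 0.838, 0.577]
force: [0.6, -0.6, -0.5]
grip_width: 0.0262
```

```bash
python3 pl.py;python3 pic.py p4 180,340,150,280 200,380,80,220
```

```text
6.775 [0.4974 0.2124 0.1809] [ 0.22 -0.01  2.11  0.64  0.41  0.7 ] [ 0.6 -0.6 -0.5] 0.02620513666564798
1 x [0.0198, -0.0009, 0.0022, -0.05, -0.0, 0.03]
2 x [0.04, 0.0, 0.0, 0.0, 0.0, 0.0]
```

View pics/top_p4.png

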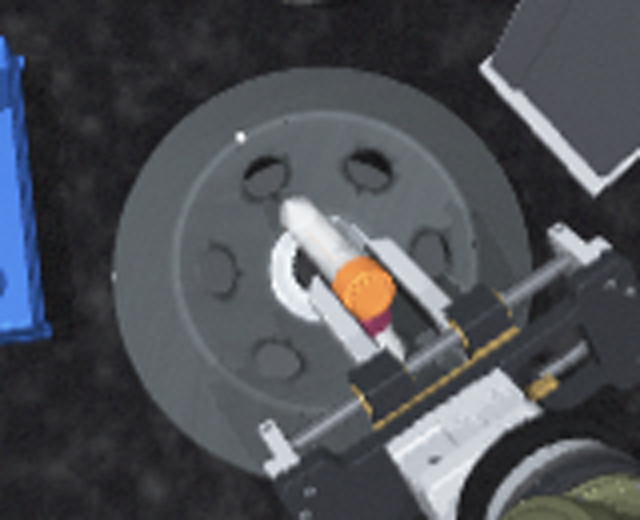

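View pics/side_p4.png

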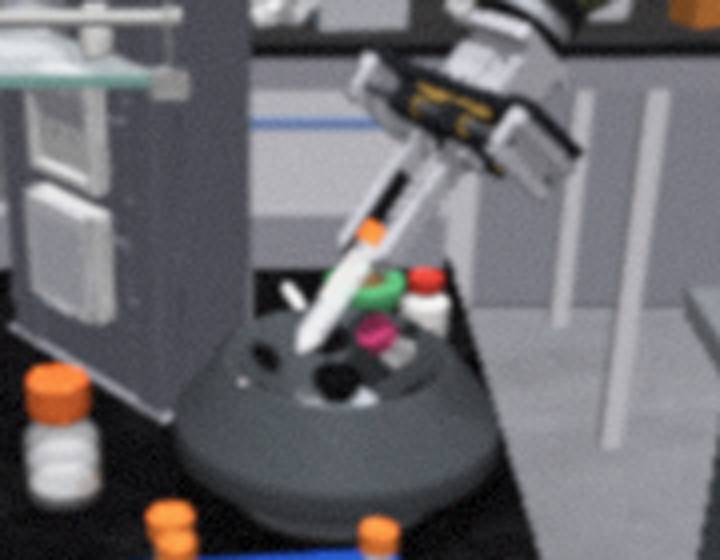

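```bash
cat > pl2.py <<'E'
from h import *
from station import get_obs
o=get_obs(); p,R=pose(o); print(o["time_s"],p.round(4),o["qpos"].round(2),o["force"].round(1),o["grip_width"])
A=np.array([.508,.4162]);B=np.array([.5655,.4229]); y=np.array([.116,-.993,0]); R2=fr(np.array([0,0,-1.]),y)
u=p+[0,0,.11]; show(p,R,u,R,4); h=np.r_[B,.29]
show(u,R,h,R2,9)
show(p,R,h,R2);show(p,R,np.r_[B,.163],R2,4)
E
python3 pl2.py
```

```text
6.875 [0.4975 0.2125 0.1799] [ 0.22 -0.    2.11  0.64  0.41  0.7 ] [-0.2  0.3 -0.5] 0.026120569031851296
4 x [-0.0205, -0.0, -0.0184, 0.0, 0.0, 0.0]
9 x [0.0068, -0.0192, -0.0145, 2.79, -4.57, 1.08]
5 x [-0.0069, -0.0351, -0.0359, 5.02, -8.23, 1.94]
4 x [0.0214, -0.0417, -0.0311, 6.27, -10.29, 2.43]
```

Request:
step_arm(motion=[[[-0.0205, 0, -0.0184, 0, 0, 0], [-0.0205, 0, -0.0184, 0, 0, 0], [-0.0205, 0, -0.0184, 0, 0, 0], [-0.0205, 0, -0.0184, 0, 0, 0]]])

```text
time_s: 7.38
ee_pos: [0.4975, 0.2125, 0.2906]
eef_rot: [-3.139, 0.84, 0.578]
force: [-0.1, 0.3, -1.0]
grip_width: 0.0265
```

Request:
step_arm(motion=[[[0.0068, -0.0192, -0.0145, 2.79, -4.57, 1.08], [0.0068, -0.0192, -0.0145, 2.79, -4.57, 1.08], [0.0068, -0.0192, -0.0145, 2.79, -4.57, 1.08], [0.0068, -0.0192, -0.0145, 2.79, -4.57, 1.08], [0.0068, -0.0192, -0.0145, 2.79, -4.57, 1.08], [0.0068, -0.0192, -0.0145, 2.79, -4.57, 1.08], [0.0068, -0.0192, -0.0145, 2.79, -4.57, 1.08], [0.0068, -0.0192, -0.0145, 2.79, -4.57, 1.08], [0.0068, -0.0192, -0.0145, 2.79, -4.57, 1.08], [0, 0, 0, 0, 0, 0]]])

```text
time_s: 8.62
ee_pos: [0.5661, 0.4243, 0.2857]
eef_rot: [0.405, 1.565, -2.62]
force: [0.3, 0.5, -1.0]
grip_width: 0.0258
```

```bash
python3 pl2.py
```

```text
8.625 [0.5661 0.4243 0.2857] [0.59 0.66 0.83 0.   1.67 2.05] [ 0.3  0.5 -1. ] 0.02583567835908309
4 x [-0.0275, 0.0001, 0.0002, 0.0, 0.0, 0.0]
9 x [0.0117, 0.0001, 0.0, 0.0, 0.04, -0.02]
1 x [-0.0043, 0.0013, 0.0008, 0.04, 0.32, -0.14]
4 x [0.0307, 0.0003, 0.0001, 0.01, 0.08, -0.03]
```

Request:
step_arm(motion=[[[0.0307, 0.0003, 0.0001, 0, 0.08, 0], [0.0307, 0.0003, 0.0001, 0, 0.08, 0], [0.0307, 0.0003, 0.0001, 0, 0.08, 0], [0.0307, 0.0003, 0.0001, 0, 0.08, 0], [0, 0, 0, 0, 0, 0], [0, 0, 0, 0, 0, 0]]])

```text
time_s: 9.38
ee_pos: [0.5657, 0.4219, 0.17]
eef_rot: [-2.999, 1.562, 0.259]
force: [-0.3, 0.3, -0.2]
grip_width: 0.0266
```

```bash
python3 pl2.py; python3 pic.py p5 120,240,150,260 210,340,130,270
```

```text
9.375 [0.5657 0.4219 0.17  ] [ 0.59  0.68  1.05 -0.    1.41  2.04] [-0.3  0.3 -0.2] 0.02664940269396657
4 x [-0.0275, -0.0, -0.0002, 0.0, 0.0, 0.0]
9 x [-0.0011, -0.0001, 0.0, 0.0, -0.05, 0.01]
3 x [-0.04, -0.0004, -0.0002, 0.0, -0.16, 0.02]
4 x [0.0018, -0.0003, 0.0, 0.0, -0.12, 0.02]
```

View pics/top_p5.png

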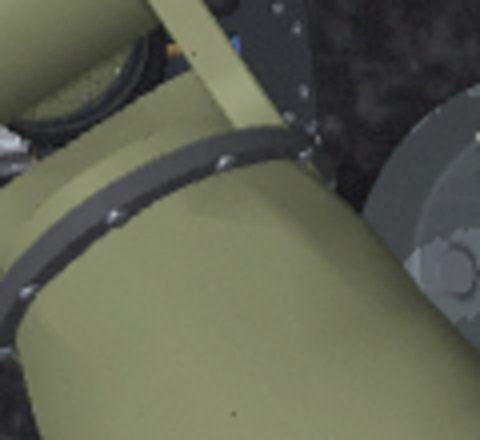

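View pics/side_p5.png

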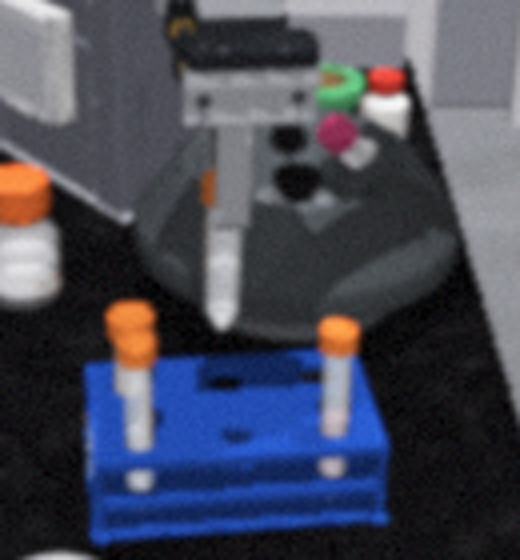

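```bash
python3 - <<'E'
from h import *
S=lambda u,v:((u+.5)/4-.5+210,(v+.5)/4-.5+130)
inv=lambda uv:(np.array(uv)-[210,130]+.5)*4-.5
p=np.array([.5657,.4219,.17]); print("tcp crop",inv(proj("side",p)[0]),"tip exp",inv(proj("side",p-[0,0,.077])[0]))
B=np.r_[.5655,.4229,.056]; print("B",inv(proj("side",B)[0]), "A",inv(proj("side",np.r_[.508,.4162,.056])[0]))
# x of tip given y=.4219 from pixel col
f,cx,cy,E=CAM["side"]
def solve(u,v,y):
    o=-E[:,:3].T@E[:,3]; d=E[:,:3].T@np.array([(u-cx)/f,-(v-cy)/f,-1]); return o+d*(y-o[1])/d[1]
for px in((223,327),(226,235),(224,187),(233,187),(236,225)): print(px,solve(*S(*px),.4219).round(4))
E
python3 - <<'E'
import cv2
a=cv2.imread("pics/side_p5_raw.png")[140:235,245:310]
cv2.imwrite("pics/z5.png",cv2.resize(a,None,fx=6,fy=6,interpolation=cv2.INTER_CUBIC))
E
```

```text
tcp crop [226.56064691 217.44418882] tip exp [225.63500477 328.03554101]
B [225.55274644 378.94252705] A [317.33527501 373.01916921]
(223, 327) [0.5673 0.4219 0.0937]
(226, 235) [0.5659 0.4219 0.1582]
(224, 187) [0.5673 0.4219 0.1901]
(233, 187) [0.5621 0.4219 0.1901]
(236, 225) [0.5601 0.4219 0.165 ]
```

View pics/z5.png

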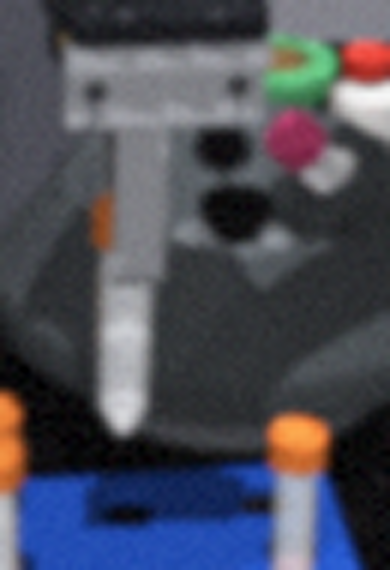

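Request:
step_arm(motion=[[[0.012, 0, 0.001, 0, 0, 0], [0.012, 0, 0, 0, 0, 0], [0.012, 0, 0, 0, 0, 0], [0.01, 0, 0, 0, 0, 0], [0, 0, 0, 0, 0, 0]]])

```text
time_s: 10.1
ee_pos: [0.5644, 0.4214, 0.121]
eef_rot: [2.977, 1.566, -0.049]
force: [-0.3, -0.4, -0.8]
grip_width: 0.0266
```

```bash
python3 pl2.py; python3 pic.py p6 120,240,150,260 240,310,140,250
```

```text
10.1 [0.5644 0.4214 0.121 ] [ 0.59  0.72  1.1  -0.    1.32  2.05] [-0.3 -0.4 -0.8] 0.026610123680986215
4 x [-0.0275, 0.0, -0.0001, 0.0, 0.0, 0.0]
9 x [-0.0066, -0.0001, -0.0002, -0.0, -0.03, -0.01]
4 x [-0.0423, -0.0003, -0.0004, -0.0, -0.07, -0.01]
4 x [-0.0105, -0.0003, -0.0003, -0.0, -0.07, -0.01]
```

View pics/side_p6.png

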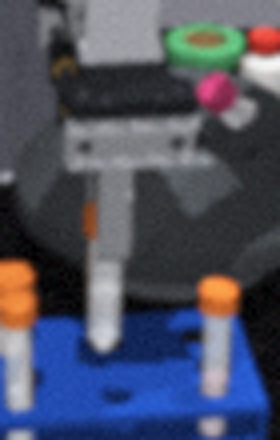

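Request:
step_arm(motion=[[[0.005, -0.001, 0, 0, 0, 0], [0.006, 0, 0, 0, 0, 0], [0.006, 0, 0, 0, 0, 0], [0, 0, 0, 0, 0, 0]]])

```text
time_s: 10.7
ee_pos: [0.5645, 0.4225, 0.1043]
eef_rot: [3.037, 1.566, 0.011]
force: [0.1, -0.4, 0.0]
grip_width: 0.0263
```

```bash
python3 pl2.py; python3 pic.py p7 120,240,150,260 240,310,140,250
```

```text
10.7 [0.5645 0.4225 0.1043] [ 0.59  0.73  1.12 -0.    1.29  2.05] [ 0.1 -0.4  0. ] 0.0263162257713918
4 x [-0.0275, 0.0, -0.0001, 0.0, 0.0, 0.0]
9 x [-0.0084, -0.0, -0.0001, -0.0, -0.03, -0.0]
4 x [-0.0464, -0.0001, -0.0004, -0.0, -0.07, -0.01]
4 x [-0.0147, -0.0001, -0.0003, -0.0, -0.07, -0.01]
```

View pics/side_p7.png

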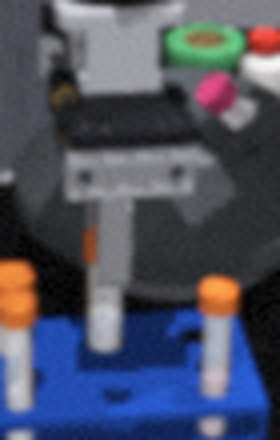

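Request:
step_arm(motion=[[[0.006, 0, 0, 0, 0, 0], [0.006, 0, 0, 0, 0, 0], [0.006, 0, 0, 0, 0, 0], [0, 0, 0, 0, 0, 0]]])

```text
time_s: 11.3
ee_pos: [0.5646, 0.4225, 0.0864]
eef_rot: [3.043, 1.566, 0.017]
force: [0.2, 0.3, 0.4]
grip_width: 0.0261
```

Request:
step_arm(motion=[[[0.003, 0, 0, 0, 0, 0], [0, 0, 0, 0, 0, 0]]])

```text
time_s: 11.55
ee_pos: [0.5648, 0.4226, 0.084]
eef_rot: [3.122, 1.565, 0.097]
force: [0.6, -1.0, -1.2]
grip_width: 0.0263
```

Request:
step_arm(motion=[[[0.002, 0, 0, 0, 0, 0], [0, 0, 0, 0, 0, 0]]])

```text
time_s: 11.8
ee_pos: [0.5648, 0.4226, 0.082]
eef_rot: [3.124, 1.565, 0.099]
force: [0.3, -0.4, -0.3]
grip_width: 0.0264
```

Request:
step_arm(motion=[[[0.0015, 0, 0, 0, 0, 0], [0, 0, 0, 0, 0, 0]]])

```text
time_s: 12.05
ee_pos: [0.5651, 0.4228, 0.0811]
eef_rot: [-3.099, 1.564, 0.158]
force: [0.1, 0.1, 2.3]
grip_width: 0.0262
```

Request:
step_arm(motion=[[[0, 0, 0, 0, 0, 0], [0, 0, 0, 0, 0, 0], [0, 0, 0, 0, 0, 0]]], fingers=0.05)

```text
time_s: 12.42
ee_pos: [0.5648, 0.4226, 0.0805]
eef_rot: [3.115, 1.565, 0.09]
force: [-0.9, 0.0, -0.4]
grip_width: 0.0493
```

Request:
step_arm(motion=[[[-0.02, 0, 0, 0, 0, 0], [-0.04, 0, 0, 0, 0, 0], [-0.04, 0, 0, 0, 0, 0], [-0.04, 0, 0, 0, 0, 0], [0, 0, 0, 0, 0, 0]]])

```text
time_s: 13.05
ee_pos: [0.5649, 0.4231, 0.2262]
eef_rot: [-2.887, 1.557, 0.371]
force: [0.2, -0.3, 0.6]
grip_width: 0.0501
```

```bash
python3 pl2.py; python3 pic.py p8 120,240,150,260 220,340,140,260
```

```text
13.05 [0.5649 0.4231 0.2262] [ 0.59  0.65  0.97 -0.    1.51  2.05] [ 0.2 -0.3  0.6] 0.05007390865481663
4 x [-0.0275, -0.0001, -0.0004, 0.0, 0.0, 0.0]
9 x [0.0051, 0.0, -0.0, -0.0, -0.08, 0.02]
2 x [-0.0319, 0.0001, -0.0006, -0.01, -0.37, 0.1]
4 x [0.0158, 0.0001, -0.0, -0.0, -0.19, 0.05]
```

View pics/side_p8.png

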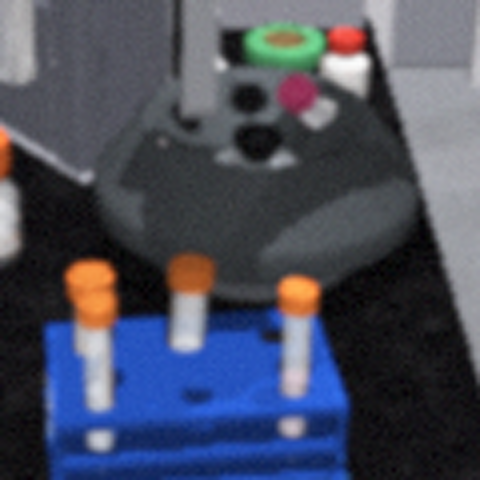

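```bash
cat > pl3.py <<'E'
from h import *
from station import get_obs
o=get_obs(); p,R=pose(o); print(o["time_s"],p.round(4),o["qpos"].round(2),o["force"].round(1),o["grip_width"])
print("col edge",back("top",(494/1.5,297/1.5),0),back("top",(453/1.5,248/1.5),0))
tip,ax=tube(-1); y=np.array([np.sin(TH),-np.cos(TH),0]); R2=fr(np.array([0,0,-1.]),y)
g=tip+.098*ax-[0,0,.019]; print(g,ax)
hi=np.r_[g[:2],.215]
show(p,R,hi,R2,8);show(p,R,g,R2,4)
E
python3 pl3.py
```

```text
13.15 [0.564  0.4225 0.2214] [ 0.59  0.65  0.98 -0.    1.51  2.05] [-0.7 -0.  -1.4] 0.050281576973196004
col edge [0.56437171 0.04944036 0.        ] [0.64826657 0.11416135 0.        ]
[0.4819286  0.20345069 0.10182819] [0.56118015 0.36443465 0.74314483]
8 x [0.0007, 0.023, 0.0184, -3.29, -0.05, -0.01]
4 x [0.0297, 0.047, 0.0357, -6.59, -0.1, -0.02]
```

Request:
step_arm(motion=[[[0.0007, 0.023, 0.0184, -3.29, -0.05, 0], [0.0007, 0.023, 0.0184, -3.29, -0.05, 0], [0.0007, 0.023, 0.0184, -3.29, -0.05, 0], [0.0007, 0.023, 0.0184, -3.29, -0.05, 0], [0.0007, 0.023, 0.0184, -3.29, -0.05, 0], [0.0007, 0.023, 0.0184, -3.29, -0.05, 0], [0.0007, 0.023, 0.0184, -3.29, -0.05, 0], [0.0007, 0.023, 0.0184, -3.29, -0.05, 0], [0, 0, 0, 0, 0, 0]]], fingers=0.046)

```text
time_s: 14.28
ee_pos: [0.4818, 0.2025, 0.2143]
eef_rot: [0.384, 1.568, -2.184]
force: [0.9, 0.0, 0.8]
grip_width: 0.0455
```

```bash
python3 pl3.py; python3 pic.py p9 120,260,150,260 220,340,120,260
```

```text
14.275 [0.4818 0.2025 0.2143] [ 0.33  0.23  1.58 -0.    1.33  1.33] [0.9 0.  0.8] 0.04550880280498619
col edge [0.56437171 0.04944036 0.        ] [0.64826657 0.11416135 0.        ]
[0.4819286  0.20345069 0.10182819] [0.56118015 0.36443465 0.74314483]
8 x [-0.0001, -0.0001, -0.0001, -0.02, 0.02, -0.01]
4 x [0.0281, -0.0002, -0.0002, -0.03, 0.03, -0.01]
```

View pics/side_p9.png

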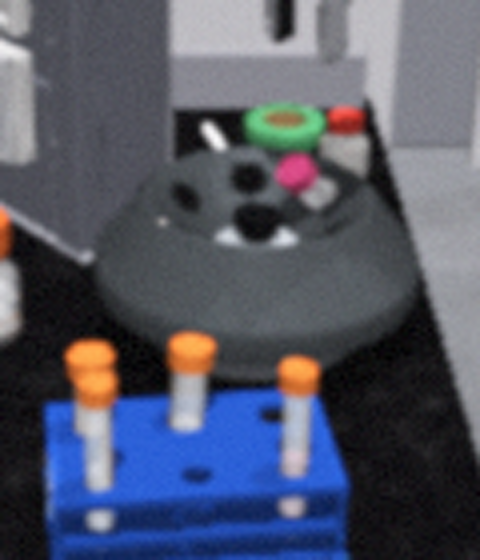

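View pics/top_p9.png

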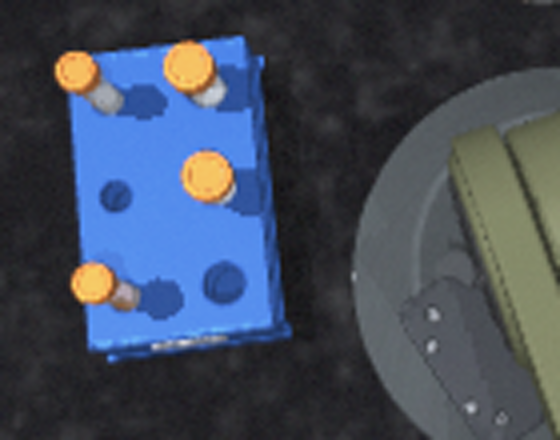

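Request:
step_arm(motion=[[[0.03, -0.0007, -0.0005, 0, 0, 0], [0.025, 0, 0, 0, 0, 0], [0.02, 0, 0, 0, 0, 0], [0.015, 0, 0, 0, 0, 0], [0, 0, 0, 0, 0, 0]]])

```text
time_s: 15.0
ee_pos: [0.4818, 0.2048, 0.1238]
eef_rot: [0.237, 1.568, -2.329]
force: [-1.0, 0.6, 0.2]
grip_width: 0.0463
```

```bash
python3 pl3.py; python3 pic.py p10 200,320,160,275 230,330,130,220
python3 - <<'E'
from h import *
K=lambda u,v:((u+.5)/4-.5+120,(v+.5)/4-.5+150)
print(back("top",K(207,176),.109),back("top",K(190,66.5),.109))
E
```

```text
15.0 [0.4818 0.2048 0.1238] [ 0.33  0.33  1.69 -0.    1.13  1.33] [-1.   0.6  0.2] 0.04630196793989791
col edge [0.56437171 0.04944036 0.        ] [0.64826657 0.11416135 0.        ]
[0.4819286  0.20345069 0.10182819] [0.56118015 0.36443465 0.74314483]
8 x [-0.0114, 0.0001, 0.0001, -0.0, 0.02, -0.01]
4 x [0.0055, 0.0003, 0.0001, -0.0, 0.04, -0.01]
[0.56001679 0.41704997 0.109     ] [0.6216511  0.42790557 0.109     ]
```

View pics/side_p10.png

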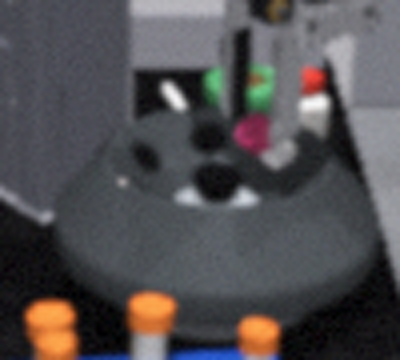

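View pics/top_p10.png

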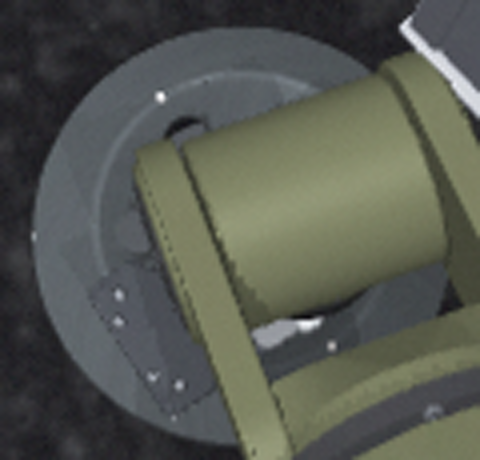

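```bash
cat > ov2.py <<'E'
from h import *
import sys
tag=sys.argv[1]
A=np.array([.508,.4162]);B=np.array([.5655,.4229]);F=2*B-A
z=np.array([0,0,1.])
for n,(x0,x1,y0,y1) in {"top":(130,200,145,240),"side":(230,310,195,245)}.items():
    f=6 if n=="top" else 8; a=cv2.imread(f"pics/{n}_{tag}_raw.png")[y0:y1,x0:x1]; im=cv2.resize(a,None,fx=f,fy=f,interpolation=cv2.INTER_CUBIC); o=np.array([x0,y0])
    for q in(B,F):
        for zz,r in((.109,.014),(.094,.014),(.056,.012)): draw(im,n,circ(np.r_[q,zz],z,r),f,o,(0,255,0))
    cv2.imwrite(f"pics/ov2_{n}.png",im)
E
python3 ov2.py p9
```

```text
(no output)
```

View pics/ov2_top.png

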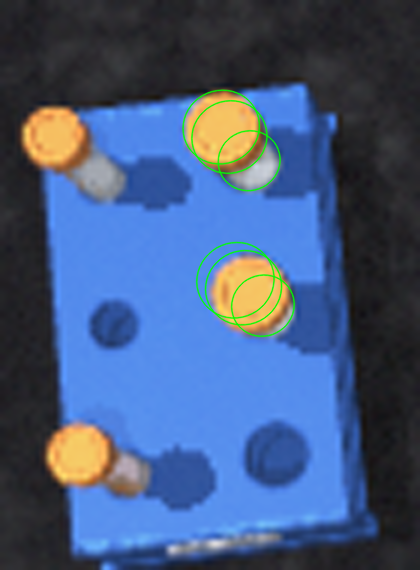

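View pics/ov2_side.png

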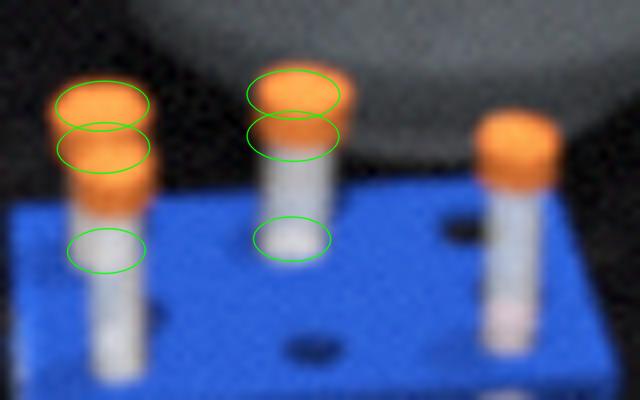

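```bash
cat > tri.py <<'E'
from h import *
import sys
def tri(ut,us):
    def f(P): return np.r_[proj("top",P)[0]-ut,proj("side",P)[0]-us]
    r=least_squares(f,[.56,.42,.1]); return r.x.round(4),r.fun.round(2)
T=lambda u,v:np.array(((u+.5)/6-.5+130,(v+.5)/6-.5+145)); S=lambda u,v:np.array(((u+.5)/8-.5+230,(v+.5)/8-.5+195))
if __name__=="__main__":
    print("bal",tri(T(248.5,290),S(303,92))); print("far",tri(T(224,129),S(103,106)))
    for tag in ("p9",):
        for n in("top","side"):
            im=cv2.imread(f"pics/{n}_{tag}_raw.png"); h=cv2.cvtColor(im,cv2.COLOR_BGR2HSV)
            m=((h[...,0]<20)&(h[...,1]>130)&(h[...,2]>120)).astype(np.uint8)
            k,l,s,c=cv2.connectedComponentsWithStats(m)
            for i in range(1,k):
                if 15<s[i,4]<400: print(n,s[i],c[i].round(2))
E
python3 tri.py
python3 - <<'E'
import cv2
im=cv2.imread("pics/side_p9_raw.png")[195:245,230:310]
cv2.imwrite("pics/zs.png",cv2.resize(im,None,fx=9,fy=9,interpolation=cv2.INTER_CUBIC))
im=cv2.imread("pics/top_p9_raw.png")[150:210,130:200]
cv2.imwrite("pics/zt.png",cv2.resize(im,None,fx=9,fy=9,interpolation=cv2.INTER_CUBIC))
E
```

```text
bal (array([0.5622, 0.4183, 0.1068]), array([ 0.01, -0.07,  0.07,  0.02]))
far (array([0.6225, 0.4286, 0.108 ]), array([ 0.01, -0.09,  0.1 ,  0.02]))
top [342   0  23  12 208] [352.46   4.39]
top [309  24   7  14  88] [312.25  30.34]
top [221  36  18  18 230] [229.    44.63]
top [247 119  19  21 327] [255.92 128.99]
top [161 160  13  13  91] [167.21 166.04]
top [134 163  11  10  85] [138.96 167.51]
top [166 188  12  12  63] [172.33 193.86]
top [138 216  11  10  52] [143.23 220.71]
top [367 250  13  13 133] [372.95 256.22]
side [ 69   9  21  15 276] [79.33 15.41]
side [135  22  15  12 141] [143.01  27.01]
side [163  63  12   8  86] [168.66  66.53]
side [369  70  16  17 233] [376.42  77.92]
side [171  91   6   6  34] [173.5  93.5]
side [302 147   9   6  45] [305.91 149.53]
side [154 154  13  29 152] [161.39 168.16]
side [139 157  15  13 146] [145.95 163.71]
side [134 171   6  11  25] [136.64 174.88]
side [206 170  17  16 209] [213.75 177.88]
side [262 203  12  10 107] [267.36 207.59]
side [236 205  13  17 176] [242.71 212.56]
side [290 209  10  10  85] [294.32 213.2 ]
```

View pics/zs.png

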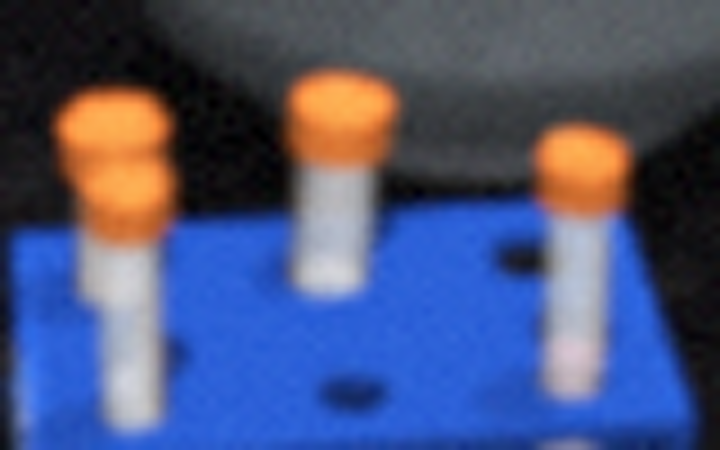

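View pics/zt.png

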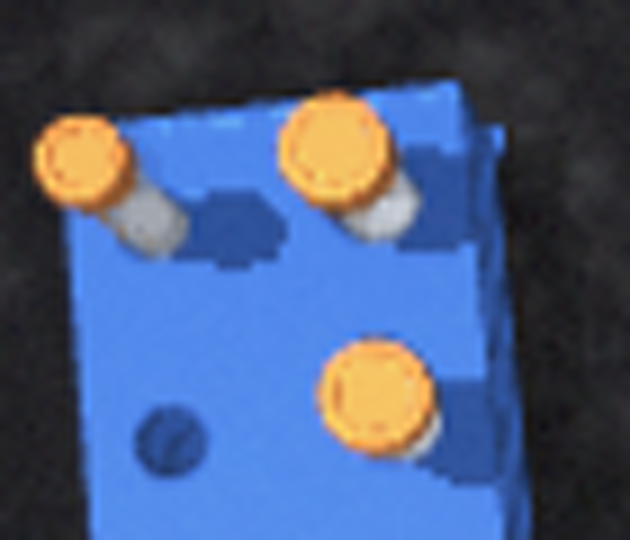

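Request:
step_arm(motion=[[[0.01, 0.001, 0, 0, 0, 0], [0.008, 0, 0, 0, 0, 0], [0.004, 0, 0, 0, 0, 0], [0, 0, 0, 0, 0, 0]]])

```text
time_s: 15.6
ee_pos: [0.4827, 0.2035, 0.1024]
eef_rot: [0.567, 1.569, -1.999]
force: [0.1, 0.2, 0.4]
grip_width: 0.0455
```

```bash
python3 pl3.py; python3 pic.py p11 200,320,160,275 230,330,130,220
```

```text
15.6 [0.4827 0.2035 0.1024] [ 0.33  0.35  1.71 -0.    1.08  1.33] [0.1 0.2 0.4] 0.045456278339400955
col edge [0.56437171 0.04944036 0.        ] [0.64826657 0.11416135 0.        ]
[0.4819286  0.20345069 0.10182819] [0.56118015 0.36443465 0.74314483]
8 x [-0.0141, -0.0, 0.0001, -0.0, 0.01, -0.01]
4 x [0.0002, -0.0001, 0.0002, -0.01, 0.02, -0.02]
```

View pics/side_p11.png

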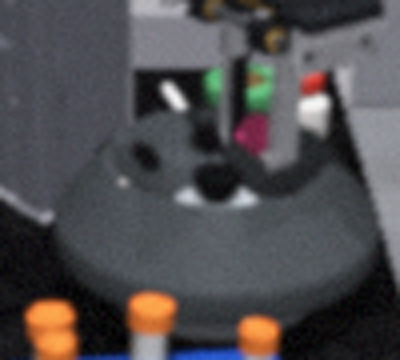

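Request:
step_arm(motion=[[[0, 0, 0, 0, 0, 0], [0, 0, 0, 0, 0, 0], [0, 0, 0, 0, 0, 0], [0, 0, 0, 0, 0, 0]]], fingers=0, squeeze=30)

```text
time_s: 16.2
ee_pos: [0.4828, 0.2036, 0.1028]
eef_rot: [0.894, 1.569, -1.672]
force: [-0.9, -0.2, -0.0]
grip_width: 0.026
```

```bash
python3 - <<'E'
from h import *
from station import get_obs
o=get_obs(); p,R=pose(o); print(o["time_s"],p.round(4),o["qpos"].round(2),o["force"].round(1),o["moment"].round(2),o["grip_width"])
tip,ax=tube(-1,40.5)
print("tool dir of axis",(R.T@ax).round(4))
E
python3 pic.py p12 200,320,160,275 230,330,130,220
```

```text
16.2 [0.4828 0.2036 0.1028] [ 0.33  0.35  1.71 -0.    1.08  1.33] [-0.9 -0.2 -0. ] [-0.06  0.09 -0.02] 0.026010808125264788
tool dir of axis [-7.611e-01  6.000e-04 -6.487e-01]
```

View pics/side_p12.png

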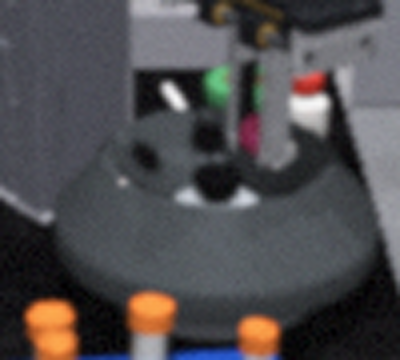

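Request:
step_arm(motion=[[[-0.0046, 0, -0.0039, 0, 0, 0], [-0.0091, 0, -0.0078, 0, 0, 0], [-0.0091, 0, -0.0078, 0, 0, 0], [-0.0091, 0, -0.0078, 0, 0, 0], [0, 0, 0, 0, 0, 0]]])

```text
time_s: 16.92
ee_pos: [0.5064, 0.2189, 0.1353]
eef_rot: [1.667, 1.569, -0.899]
force: [-0.5, 0.3, -0.8]
grip_width: 0.0261
```

```bash
python3 pic.py p13 200,320,160,275 230,330,110,220; python3 -c "
from station import get_obs;o=get_obs();print(o['force'].round(1),o['moment'].round(2))"
```

```text
[-0.1  0.1 -1. ] [-0.04  0.06  0.03]
```

View pics/side_p13.png

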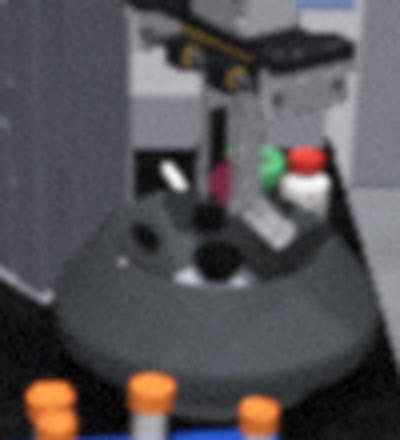

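Request:
step_arm(motion=[[[-0.0091, 0, -0.0078, 0, 0, 0], [-0.0091, 0, -0.0078, 0, 0, 0], [-0.0091, 0, -0.0078, 0, 0, 0], [-0.0091, 0, -0.0078, 0, 0, 0], [-0.0091, 0, -0.0078, 0, 0, 0], [-0.03, 0, 0, 0, 0, 0], [-0.03, 0, 0, 0, 0, 0], [-0.03, 0, 0, 0, 0, 0], [0, 0, 0, 0, 0, 0]]])

```text
time_s: 18.15
ee_pos: [0.5392, 0.2403, 0.2723]
eef_rot: [2.484, 1.567, -0.082]
force: [0.2, -0.0, -0.6]
grip_width: 0.0261
```

```bash
python3 pic.py p14 180,340,150,290 230,350,60,200; python3 -c "
from station import get_obs;o=get_obs();print(o['force'].round(1),o['moment'].round(2),o['qpos'].round(2))"
```

```text
[ 0.5  0.2 -1.4] [-0.08  0.15 -0.04] [ 0.36  0.35  1.3  -0.    1.49  1.35]
```

View pics/side_p14.png

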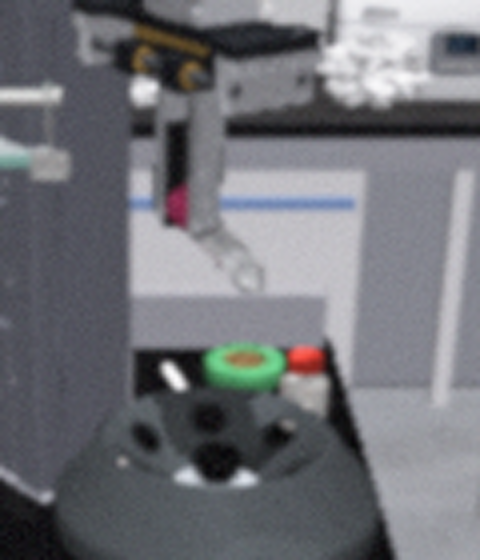

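Request:
step_arm(motion=[[[-0.035, 0, 0.02, 0, 0, 0], [-0.035, 0, 0.02, 0, 0, 0], [0, 0, 0, 0, 6, 0], [0, 0, 0, 0, 6, 0], [0, 0, 0, 0, 6, 0], [0, 0, 0, 0, 6, 0], [0, 0, 0, 0, 6, 0], [0, 0, 0, 0, 6, 0], [0, 0, 0, 0, 6, 0], [0, 0, 0, 0, 0, 0], [0, 0, 0, 0, 0, 0]]])

```text
time_s: 19.62
ee_pos: [0.5051, 0.2183, 0.3399]
eef_rot: [3.14, 0.841, 0.574]
force: [-0.1, 0.4, -1.1]
grip_width: 0.0255
```

```bash
python3 pic.py p15 150,380,80,280 200,350,20,170; python3 -c "
from h import *
from station import get_obs;o=get_obs();print(o['force'].round(1),o['moment'].round(2),o['qpos'].round(2));p,R=pose(o);print(p,R.round(3))"
```

```text
[-0.1 -0.  -0.7] [-0.16  0.5   0.02] [ 0.23 -0.16  1.86  0.33  0.77  1.07]
[0.50525661 0.21846087 0.34009927] [[ 0.56   0.544 -0.624]
 [ 0.362 -0.839 -0.406]
 [-0.745  0.001 -0.667]]
```

View pics/side_p15.png

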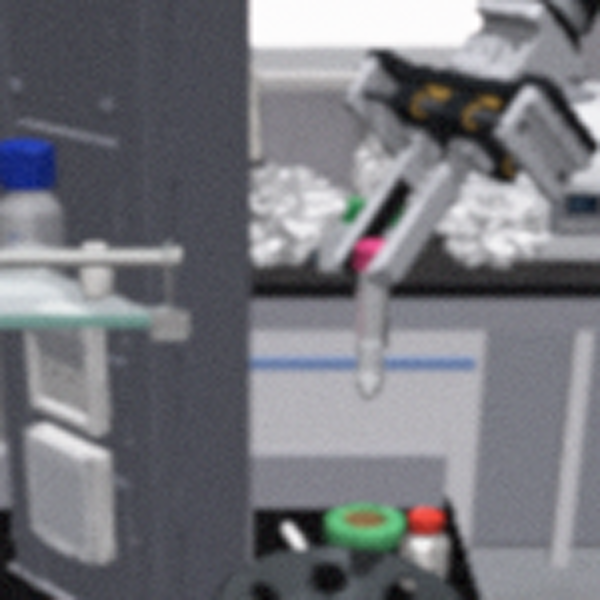

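View pics/top_p15.png

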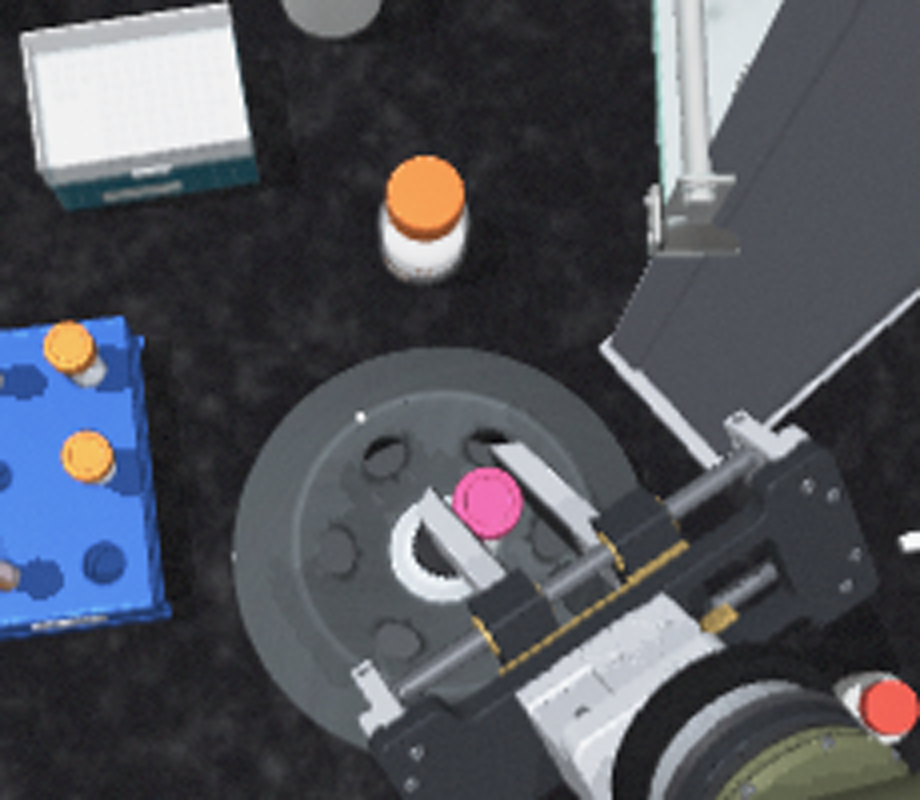

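Run:
```python
from h import *
S=lambda u,v:((u+.5)/4-.5+200,(v+.5)/4-.5+20)
f,cx,cy,E=CAM["side"]
def solve(u,v,y):
    o=-E[:,:3].T@E[:,3]; d=E[:,:3].T@np.array([(u-cx)/f,-(v-cy)/f,-1]); return o+d*(y-o[1])/d[1]
for px in((369.5,244),(371,300),(369.5,395)): print(solve(*S(*px),.225).round(4))
T=((488+.5)/4-.5+150,(502+.5)/4-.5+80); print("cap top", back("top",T,.365))
c=back("top",T,.365)
from tri import tri
print(tri(np.array(T),np.array(S(369.5,244))))
a=cv2.imread("pics/side_p15_raw.png")[70:125,275:310]; cv2.imwrite("pics/z15.png",cv2.resize(a,None,fx=10,fy=10,interpolation=cv2.INTER_CUBIC))
a=cv2.imread("pics/top_p15_raw.png")[190:230,250:295]; cv2.imwrite("pics/z15t.png",cv2.resize(a,None,fx=10,fy=10,interpolation=cv2.INTER_CUBIC))
```

```text
[0.4996 0.225  0.3627]
[0.4971 0.225  0.3268]
[0.4955 0.225  0.2627]
cap top [0.49294568 0.2129324  0.365     ]
(array([0.4951, 0.2124, 0.359 ]), array([ 0.09, -0.81,  1.33,  0.27]))
```

View pics/z15.png

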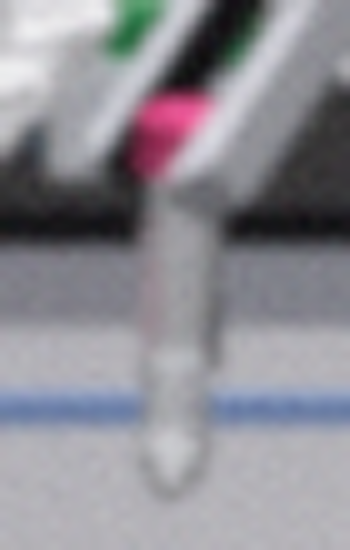

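View pics/z15t.png

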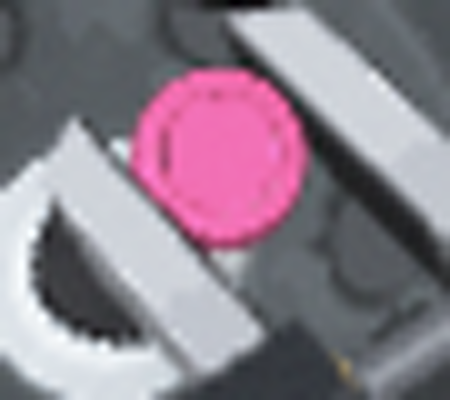

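Run:
```python
from h import *
f,cx,cy,E=CAM["side"]
def solve(u,v,y):
    o=-E[:,:3].T@E[:,3]; d=E[:,:3].T@np.array([(u-cx)/f,-(v-cy)/f,-1]); return o+d*(y-o[1])/d[1]
for u,v in((185,220),(180,300),(173,440),(168,490)): print(solve(275+(u+.5)/10-.5,70+(v+.5)/10-.5,.214).round(4))
p=np.array([.5052,.2185,.3401]); d=np.array([.8387,.5446,0])
g=p-.0188*np.array([.56,.362,-.745]);print("grasp",g)
for lean in(-6,0,6):
    ax=d*np.sin(np.radians(lean))+[0,0,np.cos(np.radians(lean))]
    t=g-.098*ax; im=cv2.imread("pics/side_p15_raw.png")[70:125,275:310]; im=cv2.resize(im,None,fx=10,fy=10,interpolation=cv2.INTER_CUBIC)
    for q,r in((.105,.014),(.09,.014),(.07,.011),(.03,.011),(.0,.002)): draw(im,"side",circ(t+q*ax,ax,r),10,np.array([275,70]),(0,255,0))
    cv2.imwrite(f"pics/l{lean}.png",im)
cv2.imwrite("pics/lean.png",np.hstack([cv2.imread(f"pics/l{l}.png") for l in(-6,0,6)])[:, :])
```

```text
[0.4948 0.214  0.3319]
[0.4952 0.214  0.3107]
[0.4955 0.214  0.2725]
[0.4963 0.214  0.2585]
grasp [0.494672  0.2116944 0.354106 ]
```

View pics/lean.png

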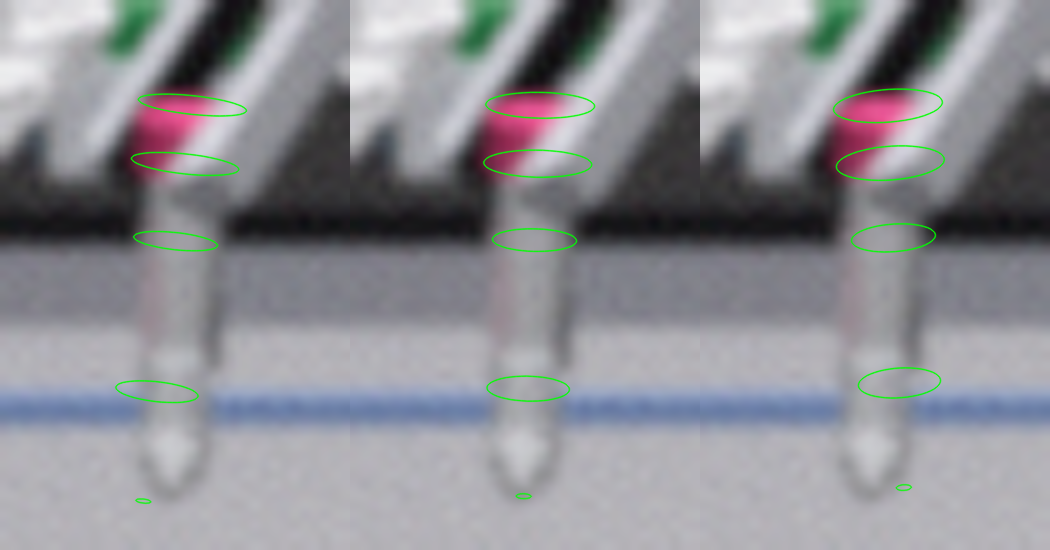

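Request:
step_arm(motion=[[[0, 0, 0, 0, 0, 0], [0, 0, 0, 0, 0, 0], [0, 0, 0, 0, 0, 0], [0, 0, 0, 0, 0, 0]]])

```text
time_s: 20.23
ee_pos: [0.5049, 0.2183, 0.3401]
eef_rot: [3.14, 0.839, 0.574]
force: [0.2, 0.3, 0.2]
grip_width: 0.0259
```

Run:
```python
from station import get_obs,ticket
o=get_obs(); print(o["time_s"],o["ee_pos"],abs(o["joint_vel"]).max(),o["grip_width"],o["force"])
print(ticket.hand_in())
```

```text
20.225 [0.50493042 0.21827145 0.34011949] 0.0012520739276991161 0.02590713326593411 [0.15777226 0.31324597 0.15162299]
the job is handed in; nothing more can be done
None
```

I put the balance tube in the middle wide hole and released it. I then drew the sample out and turned it upright, and handed the job in at 20.2 s with the sample still in the gripper. No verdict was reported.

**Sample:** In the last pictures it fits a tube standing at 0° lean. Its tip is about 26 cm above the bench and its middle about 31 cm. The arm was at rest with the grip opening steady at 26 mm.

**Balance tube:** This is the less certain part. It touched the floor plate at the expected height, and the two cameras put its cap top 107 mm above the bench, against 109 mm expected. The tube leans slightly, though:
- **Both cameras together:** the cap is about 4–5 mm off the hole's centre line, which is a lean of about 0.08 rad against the 0.12 limit.
- **Top camera alone:** it suggested 6–7 mm, which would be close to the limit.

I took the two-camera figure, because the clearance in the hole should not allow more lean than that, and did not regrip the tube. Its cap had not moved in the final top view.

I saw no contact with the other tubes or bottles in the pictures. The wrist force readings stayed under 3 N.

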